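# Stow the rolling pin in the bakery carousel and present it

## Robot

A 6-joint arm with a two-finger parallel gripper is mounted at the origin on the work surface. World frame = base frame: x ahead of the robot, y to its left, z up, the work surface at z = 0. Lengths are in m, angles in rad, forces in N, time in s.
With the tool pointing down it reaches from about 0.35 to 0.725 m from the base axis. Payload 6 kg.
Tool frame: the origin (TCP) lies at the very end of the fingers, on their centre line; the grasp point (between the pads) lies 19 mm behind it; z points along the fingers, y is the direction in which the jaws open and shut (so a half turn about z gives the same grasp; the last joint's range is limited). The gripper opens to 85 mm and grips with 20 to 120 N. Pads are 22 mm wide; open, the fingers measure 114 mm over their backs; the gripper's body (76 mm by 85 mm) begins 54 mm behind the grasp point. The pads swing forward as they close: fully open they stand 13 mm farther back than shut.
Start: joints at [-0.928, 0.04, 0.085, 0, -1.615, -0.334], TCP at [0.182, -0.572, 0.206] pointing down, gripper open.
Joint ranges: [-2.56, 2.56], [-1.29, 2.01], [-1.08, 1.49], [-3.29, 1.98], [-2.81, -0.18], [-2.99, 2.99]. Speed limits (rad/s): [2.57, 2.57, 3.01, 3.14, 3.14, 3.14].

## Interface

Orientations are given as a unit quaternion [x, y, z, w].
In Python, from cell import * gives the robot as it stands.
- The arm moves only by the tool drive_tool, never from a script. Its argument "increments" is a list of rows, each an object of numbers: "dx", "dy", "dz": the shift along the tool's x, y, z each as a share of 0.3 m, from -1 to 1; "wx", "wy", "wz": the turn, a rotation vector about the tool's x, y, z each as a share of 180 degrees, from -1 to 1; "grip": the closure, from -1 (fully open) to 1 (shut), so that 0 is half open. In form: [{"dx": .., "dy": .., "dz": .., "wx": .., "wy": .., "wz": .., "grip": ..}, ...]. A call has exactly 10 rows; each row is the pose to reach, as a shift and turn from the pose measured when the call began, along the tool's axes at that moment, turning the shorter way round; what a row does not reach only later rows make up. A row lasts 1/12 s, in which the tool goes at most 41.7 mm and 7.16 degrees, less where a joint would pass 70% of its speed; a pose out of reach is approached as far as the arm can. A call with a number of a shift or a turn outside -1 to 1 is refused whole. A call with a gripper value outside its range is refused whole. The fingers move at their own pace and stop on an object; "force" is the grip in N (left out, the last holds). Time passes only in rows, so rows that repeat a pose let the fingers close, or fill a call up. It gives the time, the measured TCP pose, the force and the opening at its end, in the units of the state.
- sense(): the state, without advancing time (a new reading comes with each control period).
- camera(name): name is "scene" or "top" or "wrist"; returns (picture, depth): 384x512x3 uint8, red, green, blue; 384x512 float32, m along the optical axis (not along the pixel's ray), 0 where there is no reading.
- camera_params(name): a dict with "mtx" (3x3 intrinsics, pixels), "R" (3x3) and "t" (3): a world point X has camera coordinates R X + t; the wrist camera has in their place "T_tool_cam" (4x4, takes a point from camera to tool coordinates, whose origin is the TCP and whose axes are the flange's). Camera axes: x right, y down, z forward; pixel columns grow to the right and rows downward; lengths in m; the calibration is good to about 2 mm. A picture is of the moment at which its call begins: read the wrist's pose just before it. camera_params takes no time and is no camera call.
- job_done(): hands the job in, once; it reports no verdict.
Trained networks look in the newest picture that a camera, given by its name, has taken for a name from the list of things; names that differ only in an ending like _2 or _b are one class to them, and where a whole thing is asked for, a point or a joint stands for the part that bears it (a point fixed in the world has none). Each returns a list of dicts, best first, with "score" (0 to 1); they miss things now and then, are a little off and sometimes report something else, mostly with a low value. They report only what shows in the picture. A call takes as long as a camera call.
- look_for(camera, label): "box" ([left, top, width, height] in pixels, round what is visible of it).
- silhouettes(camera, label): "mask" (384x512 bool, what is visible of it) and "box" ([left, top, width, height] in pixels, round what is visible of it).
The state is a dict: "clock": time; "q": joint angles; "dq": joint speeds; "joint_efforts": joint torques, N m; "tool_pos": TCP position; "tcp_rot": TCP orientation; "force": force on the tool from outside, world axes, zero at the start; "moment": the same for the moment, N m; "grip_width": finger opening in m.
Only numpy, scipy, OpenCV 4.12 (cv2) and the standard library are available. Lean on these libraries where they do the work, as an engineer would, in place of code of your own. Each camera call takes 0.05 s, during which the arm holds its last target. There are 200 camera calls.

## Task

Take the small rolling pin out of its wooden drying block and lower it gently, without dropping it, so that it stands in the open steel cup on the carousel, and let go of it. Then turn the carousel until the cup with the pin is at the front, in line with the tongue that sticks out of the carousel's foot, and finish while still holding the carousel still there, keeping a firm grip on it (its upright handle is meant for that). Leave the canister, the bowl and the bread roll where they are.

Things in the scene. Friction and masses are not known exactly. Their poses are not given: they have to be found in the camera images.
- pin: small beech rolling pin, a round rod 180 mm long and 24 mm thick, each end tapering over its last 18 mm to 16 mm; about 70 g (varies). It starts upright in the drying block. Origin: centre of its lower end; z runs up along the pin
- block: fixed wooden drying block, 110 x 110 mm, 55 mm high, with one round hole 28 mm wide and 45 mm deep in the middle of its top, in which the pin stands (so the pin's lower end is 10 mm and its top 190 mm above the table). Origin: centre of its underside
- foot: fixed dark steel foot of the carousel, a disc 210 mm wide, 20 mm high, with a flat pointed tongue (42 mm wide, 12 mm high) along its own -x axis to 186 mm from the centre, 56 mm beyond the plate: this is the front. It points towards the robot, up to 35 degrees to either side. Origin: on the turning axis, at table height
- carousel: turning part: aluminium plate 260 mm wide, top 35 mm above the table, with fixed on it an open cup (at its own -x), an upright handle (+y), a wide closed jar (+x) and two narrow ones (-y), tops under 106 mm. Turns over a full turn either way about the vertical through its origin, light friction (0.06 N m), stays where left. Origin: on the axis, 22 mm above the table
- cup_floor (a point): centre of the inner floor of the open steel cup on the carousel, 95 mm from the axis, 39 mm above the table. The cup is 48 mm wide outside, 42 mm inside, its rim 105 mm above the table; the only open vessel there, empty at the start. A pin let go in it leans a little against the rim
- front_place (a point): point fixed to the foot, 95 mm from the axis on the line to the tongue, 39 mm above the table: the cup is at the front when cup_floor is here
- handle_top (a point): centre of the top end of the carousel's upright handle, a plain round steel post 18 mm thick, 100 mm from the axis, from the plate up to 145 mm above the table; seen from above it stands a quarter turn clockwise from the cup. The jars and the cup are all lower than 106 mm
- canister: bystander: loose glass jar with steel lid, 70 mm wide, 120 mm high, origin at the centre of its underside
- bowl: bystander: loose steel bowl, 120 mm wide, 55 mm high, origin at the centre of its underside
- roll: bystander: loose bread roll, about 76 mm wide, 44 mm high, origin at the centre of its underside

How it is judged:
On the way, in this order (a step that is already met when the one before it is completed fails the run):
1. the pin stands in the cup, let go (horizontal distance between pin and cup_floor below 0.022 m and z of pin in the frame of cup_floor below 0.012 m and angle between pin's own z axis and vertical below 0.4 rad and contact force between the fingers and pin below 0.1 N), for 0.2 s.
2. the cup is at the front and the carousel is held still (horizontal distance between cup_floor and front_place below 0.012 m and contact force between the fingers and carousel above 3 N and angular speed of carousel below 0.1 rad/s), for 0.3 s.
At the end, for the whole second after the job is handed in: the pin stands on the cup's floor (within 12 mm of it, tilted under 0.4 rad), untouched by the robot; the cup is within 12 mm of the front place; the fingers hold the carousel (any part of it, over 3 N) and it is still (under 0.1 rad/s), through the last second (all of step 1 and all of step 2 and contact force between the arm and pin below 0.1 N); the arm keeps its last pose, push and grip.
It fails at once if the pin is dropped (falls free from more than about 30 mm) (linear speed of pin above 0.8 m/s and contact force between the fingers and pin below 0.05 N).
It fails at once if the canister is moved (distance of canister from where it was at the start of the episode above 0.03 m).
It fails at once if the bowl is moved (distance of bowl from where it was at the start of the episode above 0.03 m).
It fails at once if the bread roll is moved (distance of roll from where it was at the start of the episode above 0.03 m).
It also fails if it takes over 58 s, if anything falls off the work surface, if the arm or the gripper's body presses on something with over 40 N, if the wrist force passes 120 N, or if a joint passes its speed limit or range.

## Working session

There is one attempt and no reset: what is moved stays moved. The work goes in short steps, Python scripts to look and compute and a tool call to move; the robot and the scene stay as the last step left them, time stands still between calls to the robot, and variables do not carry over. Pictures are saved under pics/ and viewed, about 8 in all and at most 12, crops included, and the job is handed in when it is done.

Besides the shell and the picture viewer there is one more tool, called after ">>>" as name([rows], argument=value, ...), one row to a line, values as JSON. drive_tool: Moves the arm, as the interface text tells. Its arguments: {"type":"object","properties":{"increments":{"type":"array","items":{"type":"object","properties":{"dx":{"type":"number"},"dy":{"type":"number"},"dz":{"type":"number"},"wx":{"type":"number"},"wy":{"type":"number"},"wz":{"type":"number"},"grip":{"type":"number"}}}},"force":{"type":"number"}},"required":["increments"]}

```bash
mkdir -p pics; cat > h.py <<'E'
from cell import *
import numpy as np, cv2
from scipy.spatial.transform import Rotation as Ro
def pts(name,d,st=None):
    p=camera_params(name);K=np.array(p["mtx"]);v,u=np.mgrid[:384,:512]
    c=np.stack([(u-K[0,2])/K[0,0]*d,(v-K[1,2])/K[1,1]*d,d],-1)
    if name=="wrist":
        T=np.array(p["T_tool_cam"]);c=c@T[:3,:3].T+T[:3,3]
        return c@Ro.from_quat(st["tcp_rot"]).as_matrix().T+st["tool_pos"]
    return (c-np.array(p["t"]))@np.array(p["R"])
def save(n,im): cv2.imwrite("pics/"+n,im[:,:,::-1])
E
python3 - <<'E'
from h import *
print(sense())
for n in("scene","top"):
    im,d=camera(n);save(n+"0.png",im);np.save(n+".npy",d)
    P=pts(n,d)
    for l in("pin","block","foot","cup_floor","handle_top","carousel","canister","bowl","roll"):
        r=silhouettes(n,l)
        for x in r[:2]:
            m=x["mask"]&(d>0);Q=P[m]
            print(n,l,round(x["score"],2),x["box"],np.round(np.median(Q,0),3) if len(Q) else "",np.round(np.percentile(Q,[2,98],axis=0),3).tolist() if len(Q) else "")
E
python3 -c "
import cv2,numpy as np
cv2.imwrite('pics/both.png',np.vstack([cv2.imread('pics/top0.png')]))"
```

```text
{'clock': 0.0, 'q': array([-9.28284826e-01,  4.08556599e-02,  8.38094980e-02, -4.82668040e-04,
       -1.61547155e+00, -3.33718319e-01]), 'dq': array([ 0.00085558, -0.00089003,  0.00133839, -0.00206597,  0.00045536,
       -0.00043692]), 'joint_efforts': array([-1.01665937e-03, -3.68198526e+01,  3.47413123e+01,  6.93237886e+00,
       -5.43845861e-03,  2.74238471e-05]), 'tool_pos': array([ 0.18233142, -0.57124375,  0.20484959]), 'tcp_rot': array([-1.53794279e-01,  9.88102485e-01,  8.73246086e-04, -1.90685129e-04]), 'force': array([-0.14621637,  0.0222342 , -0.52931777]), 'moment': array([ 0.00071252, -0.02425102, -0.0007782 ]), 'grip_width': 0.08535998327977085}
scene pin 0.68 [352.9, 204.1, 54.6, 39.9] [0.559 0.294 0.053] [[0.476, 0.245, 0.001], [0.589, 0.361, 0.057]]
scene pin 0.59 [377.1, 170.9, 18.4, 48.9] [0.536 0.3   0.122] [[0.261, 0.291, 0.002], [0.541, 0.39, 0.188]]
scene block 0.63 [353.2, 203.2, 52.4, 40.5] [0.56  0.292 0.053] [[0.48, 0.245, 0.006], [0.587, 0.358, 0.056]]
scene foot 0.62 [212.9, 176.9, 92.3, 71.6] [ 0.585 -0.028  0.036] [[0.442, -0.146, 0.026], [0.672, 0.0
[... 1584 characters left out ...]
5, 0.309, 0.191]]
top handle_top 0.58 [213.4, 141.3, 91.2, 92.8] [ 0.542 -0.034  0.035] [[0.429, -0.149, 0.029], [0.656, 0.079, 0.103]]
top carousel 0.56 [212.7, 140.0, 90.1, 92.7] [ 0.541 -0.035  0.035] [[0.427, -0.149, 0.028], [0.656, 0.082, 0.103]]
top canister 0.62 [369.9, 210.2, 35.2, 24.7] [ 0.431 -0.376  0.117] [[0.402, -0.416, 0.009], [0.461, -0.353, 0.123]]
top bowl 0.93 [123.0, 117.8, 41.1, 43.3] [0.69  0.291 0.022] [[0.628, 0.23, -0.0], [0.736, 0.335, 0.057]]
top bowl 0.56 [210.0, 139.7, 92.7, 104.3] [ 0.537 -0.031  0.035] [[0.407, -0.149, 0.011], [0.656, 0.079, 0.103]]
top roll 0.78 [338.0, 128.3, 27.6, 26.6] [ 0.666 -0.303  0.037] [[0.638, -0.335, 0.019], [0.699, -0.273, 0.046]]
```

View pics/top0.png

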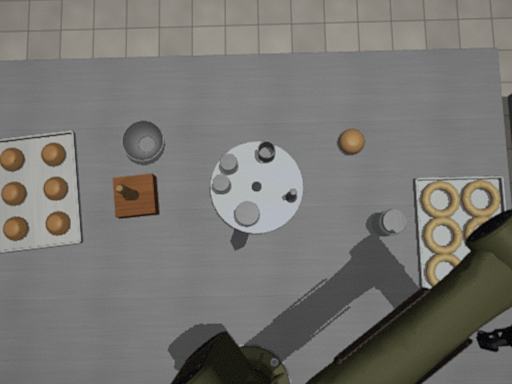

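View pics/scene0.png

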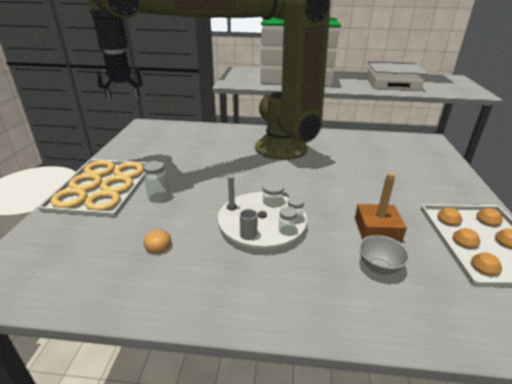

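The top view shows the cup at about (266,151), the handle at (292,195), the hub at (256,187), the tongue at (239,242), and the pin leaning slightly in the block at (122,190) (top of the pin). Next I'll measure these metrically.

```bash
python3 - <<'E'
from h import *
d=np.load("top.npy");P=pts("top",d);X,Y,Z=P[...,0],P[...,1],P[...,2]
near=(np.hypot(X-.54,Y+.035)<.2)
pl=near&(abs(Z-.035)<.004)
c,r=cv2.minEnclosingCircle(P[pl][:,:2].astype(np.float32));print("plate",c,r,np.median(Z[pl]))
c=np.array(c)
rad=np.hypot(X-c[0],Y-c[1])
m=near&(rad>.134)&(Z>.006)&(Z<.02)
q=P[m][:,:2]-c;print("tongue",m.sum(),q.mean(0)+c,np.degrees(np.arctan2(*q.mean(0)[::-1])),np.hypot(*q.T).max())
k=near&(rad<.13)&(Z>.06)
n,lab=cv2.connectedComponents(k.astype(np.uint8))
for i in range(1,n):
    a=lab==i
    if a.sum()<4: continue
    q=P[a];t=q[q[:,2]>q[:,2].max()-.008]
    cc,rr=cv2.minEnclosingCircle(t[:,:2].astype(np.float32))
    print(i,a.sum(),"zmax",q[:,2].max().round(3),"c",np.round(cc,3),round(rr,3),"rel ang",np.degrees(np.arctan2(cc[1]-c[1],cc[0]-c[0])).round(1),np.hypot(cc[0]-c[0],cc[1]-c[1]).round(3))
b=np.hypot(X-.525,Y-.3)<.09
s=b&(Z>.065)
for lo,hi in((.065,.11),(.11,.15),(.15,.183),(.185,.2)):
    q=P[b&(Z>lo)&(Z<hi)];print("pin",lo,len(q),q.mean(0).round(4))
t=P[b&(abs(Z-.055)<.004)];print("blocktop",cv2.minAreaRect(t[:,:2].astype(np.float32)))
ds=np.load("scene.npy");S=pts("scene",ds)
b=(np.hypot(S[...,0]-.525,S[...,1]-.3)<.06)
for lo,hi in((.07,.11),(.11,.15),(.15,.183),(.185,.2)):
    q=S[b&(S[...,2]>lo)&(S[...,2]<hi)];print("pin scene",lo,len(q),q.mean(0).round(4))
p=camera_params("scene");print("scene cam",-np.array(p["R"]).T@p["t"]);p=camera_params("top");print(-np.array(p["R"]).T@p["t"])
print(camera_params("wrist"))
E
```

```text
plate (0.5444161295890808, -0.03357028588652611) 0.12966203689575195 0.034373499500325824
tongue 265 [0.42858523 0.01001259] 159.38054107125063 0.20231298928379823
1 173 zmax 0.109 c [ 0.635 -0.062] 0.024 rel ang -17.8 0.095
2 275 zmax 0.106 c [0.604 0.04 ] 0.023 rel ang 51.1 0.094
3 273 zmax 0.106 c [0.548 0.06 ] 0.023 rel ang 87.7 0.093
4 65 zmax 0.149 c [ 0.513 -0.129] 0.009 rel ang -108.1 0.1
5 474 zmax 0.1 c [ 0.466 -0.009] 0.032 rel ang 162.5 0.082
pin 0.065 46 [0.5231 0.2956 0.0882]
pin 0.11 41 [0.5223 0.2955 0.1317]
pin 0.15 51 [0.5228 0.2964 0.1691]
pin 0.185 38 [0.5257 0.3031 0.1886]
blocktop ((0.526183009147644, 0.3034297525882721), (0.11043031513690948, 0.11136666685342789), 4.698284149169922)
pin scene 0.07 111 [0.5361 0.3007 0.0907]
pin scene 0.11 117 [0.5361 0.3004 0.1304]
pin scene 0.15 104 [0.5354 0.3003 0.1666]
pin scene 0.185 23 [0.5304 0.3021 0.1879]
scene cam [1.36615261 0.02836279 0.63971744]
[ 0.34671849 -0.05403376  1.36339185]
{'mtx': array([[326.19913279,   0.        , 255.73294206],
       [  0.        , 326.19913279, 192.81960634],
       [  0.        ,   0.        ,   1.        ]]), 'T_tool_cam': array([[-3.68913583e-04, -9.57679888e-01, -2.87835188e-01,
         7.24955343e-02],
       [ 9.99999868e-01, -2.50332860e-04, -4.48780391e-04,
         7.64828787e-04],
       [ 3.57733349e-04, -2.87835316e-01,  9.57679854e-01,
        -1.67150804e-01],
       [ 0.00000000e+00,  0.00000000e+00,  0.00000000e+00,
         1.00000000e+00]])}
```

>>> drive_tool([
  {"dz": -0.13},
  {"dx": -0.1, "dy": 0.08, "dz": -0.25},
  {"dx": -0.2, "dy": 0.17, "dz": -0.35},
  {"dx": -0.3, "dy": 0.26, "dz": -0.4},
  {"dx": -0.4, "dy": 0.34, "dz": -0.45},
  {"dx": -0.5, "dy": 0.43, "dz": -0.5},
  {"dx": -0.6, "dy": 0.51, "dz": -0.5},
  {"dx": -0.7, "dy": 0.6, "dz": -0.5},
  {"dx": -0.77, "dy": 0.66, "dz": -0.5},
  {"dx": -0.77, "dy": 0.66, "dz": -0.5},
])

```text
schema error: expected keys dx, dy, dz, wx, wy, wz, grip
```

>>> drive_tool([
  {"dx": -0.1, "dy": 0.08},
  {"dx": -0.2, "dy": 0.17},
  {"dx": -0.3, "dy": 0.26},
  {"dx": -0.4, "dy": 0.34},
  {"dx": -0.5, "dy": 0.43},
  {"dx": -0.6, "dy": 0.51},
  {"dx": -0.7, "dy": 0.6},
  {"dx": -0.76, "dy": 0.66},
  {"dx": -0.76, "dy": 0.66},
  {"dx": -0.76, "dy": 0.66},
])

```text
schema error: expected keys dx, dy, dz, wx, wy, wz, grip
```

```bash
cat >> h.py <<'E'
def rel(target,st=None):
    "tool shares to world target"
    st=st or sense();R=Ro.from_quat(st["tcp_rot"]).as_matrix()
    return np.round(R.T@(np.array(target)-st["tool_pos"])/.3,3)
def tilt(st):
    R=Ro.from_quat(st["tcp_rot"]).as_matrix();return "yaw y",np.degrees(np.arctan2(R[1,1],R[0,1])).round(2),"z",R[:,2].round(4)
E
python3 - <<'E'
from h import *
st=sense();print(st["tool_pos"],st["q"].round(3),tilt(st),st["clock"])
im,d=camera("wrist");save("w1.png",im);np.save("w1.npy",d);P=pts("wrist",d,st)
X,Y,Z=P[...,0],P[...,1],P[...,2]
near=(np.hypot(X-.54,Y+.035)<.2)&(d>0)
pl=near&(abs(Z-.035)<.005)
q=P[pl];print("plate",cv2.minEnclosingCircle(q[:,:2].astype(np.float32)),np.median(q[:,2]))
c=np.array([.5445,-.0335]);rad=np.hypot(X-c[0],Y-c[1])
m=near&(rad>.134)&(rad<.19)&(Z>.006)&(Z<.02)
q=P[m][:,:2]-c;ang=np.degrees(np.arctan2(q[:,1],q[:,0]));print("tongue",m.sum(),q.mean(0)+c,np.degrees(np.arctan2(*q.mean(0)[::-1])),np.percentile(ang,[2,98]),np.hypot(*q.T).max(),Z[m].mean())
k=(near&(rad<.13)&(Z>.065)).astype(np.uint8)
n,lab=cv2.connectedComponents(k)
for i in range(1,n):
    a=lab==i
    if a.sum()<15: continue
    q=P[a];t=q[q[:,2]>np.percentile(q[:,2],98)-.008]
    cc,rr=cv2.minEnclosingCircle(t[:,:2].astype(np.float32))
    print(i,a.sum(),q[:,2].max().round(3),np.round(cc,3),round(rr,3),"ang",np.degrees(np.arctan2(cc[1]-c[1],cc[0]-c[0])).round(1))
b=np.hypot(X-.525,Y-.3)<.06
for lo,hi in((.07,.12),(.12,.183),(.184,.2)):
    q=P[b&(Z>lo)&(Z<hi)];print("pin",lo,len(q),q.mean(0).round(4) if len(q) else '')
print("to pin above",rel([.526,.303,.26],st))
E
```

```text
[ 0.18234213 -0.57158888  0.20588253] [-0.928  0.04   0.085 -0.    -1.615 -0.334] ('yaw y', np.float64(107.69), 'z', array([-0.,  0., -1.])) 1.0
plate ((0.0, 0.0), 0.0) nan
  return _methods._mean(a, axis=axis, dtype=dtype,
  ret = ret.dtype.type(ret / rcount)
<stdin>:10: RuntimeWarning: Mean of empty slice.
  ret = um.true_divide(
Traceback (most recent call last):
IndexError: index -1 is out of bounds for axis 0 with size 0
```

View pics/w1.png

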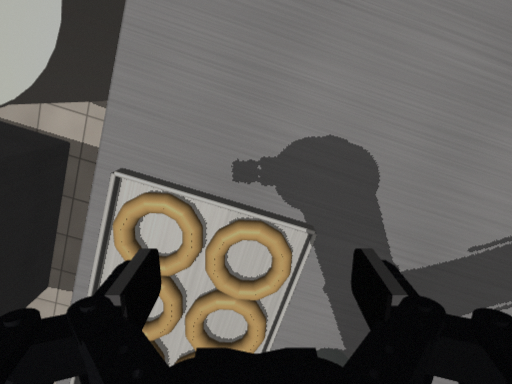

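The view only showed the pastry tray: the move was refused because every row must have all seven keys. I'll send it again.

>>> drive_tool([
  {"dx": 0, "dy": 0, "dz": -0.13, "wx": 0, "wy": 0, "wz": 0, "grip": -1},
  {"dx": -0.1, "dy": 0.08, "dz": -0.25, "wx": 0, "wy": 0, "wz": 0, "grip": -1},
  {"dx": -0.2, "dy": 0.17, "dz": -0.35, "wx": 0, "wy": 0, "wz": 0, "grip": -1},
  {"dx": -0.3, "dy": 0.26, "dz": -0.4, "wx": 0, "wy": 0, "wz": 0, "grip": -1},
  {"dx": -0.4, "dy": 0.34, "dz": -0.45, "wx": 0, "wy": 0, "wz": 0, "grip": -1},
  {"dx": -0.5, "dy": 0.43, "dz": -0.5, "wx": 0, "wy": 0, "wz": 0, "grip": -1},
  {"dx": -0.6, "dy": 0.51, "dz": -0.5, "wx": 0, "wy": 0, "wz": 0, "grip": -1},
  {"dx": -0.7, "dy": 0.6, "dz": -0.5, "wx": 0, "wy": 0, "wz": 0, "grip": -1},
  {"dx": -0.77, "dy": 0.66, "dz": -0.5, "wx": 0, "wy": 0, "wz": 0, "grip": -1},
  {"dx": -0.77, "dy": 0.66, "dz": -0.5, "wx": 0, "wy": 0, "wz": 0, "grip": -1},
])

```text
clock: 1.88
tool_pos: [0.3453, -0.3081, 0.3563]
tcp_rot: [-0.157, 0.988, 0.0, 0.001]
force: [-1.1, -1.4, 0.7]
grip_width: 0.0852
```

>>> drive_tool([
  {"dx": -0.1, "dy": 0.08, "dz": 0, "wx": 0, "wy": 0, "wz": 0, "grip": -1},
  {"dx": -0.2, "dy": 0.17, "dz": 0, "wx": 0, "wy": 0, "wz": 0, "grip": -1},
  {"dx": -0.3, "dy": 0.26, "dz": 0, "wx": 0, "wy": 0, "wz": 0, "grip": -1},
  {"dx": -0.4, "dy": 0.34, "dz": 0, "wx": 0, "wy": 0, "wz": 0, "grip": -1},
  {"dx": -0.5, "dy": 0.43, "dz": 0, "wx": 0, "wy": 0, "wz": 0, "grip": -1},
  {"dx": -0.6, "dy": 0.51, "dz": 0, "wx": 0, "wy": 0, "wz": 0, "grip": -1},
  {"dx": -0.7, "dy": 0.58, "dz": 0, "wx": 0, "wy": 0, "wz": 0, "grip": -1},
  {"dx": -0.7, "dy": 0.58, "dz": 0, "wx": 0, "wy": 0, "wz": 0, "grip": -1},
  {"dx": -0.7, "dy": 0.58, "dz": 0, "wx": 0, "wy": 0, "wz": 0, "grip": -1},
  {"dx": -0.7, "dy": 0.58, "dz": 0, "wx": 0, "wy": 0, "wz": 0, "grip": -1},
])

```text
clock: 2.72
tool_pos: [0.4908, -0.0776, 0.357]
tcp_rot: [-0.157, 0.988, 0.0, 0.001]
force: [0.5, -0.3, 0.0]
grip_width: 0.0852
```

```bash
cat > m.py <<'E'
from h import *
st=sense();print(st["tool_pos"],st["q"].round(3),tilt(st),st["clock"])
im,d=camera("wrist");save("w2.png",im);P=pts("wrist",d,st)
X,Y,Z=P[...,0],P[...,1],P[...,2]
near=(np.hypot(X-.54,Y+.035)<.2)&(d>0)
pl=near&(abs(Z-.035)<.005)
q=P[pl];print("plate",cv2.minEnclosingCircle(q[:,:2].astype(np.float32)),np.median(q[:,2]))
c=np.array([.5445,-.0335]);rad=np.hypot(X-c[0],Y-c[1])
m=near&(rad>.134)&(rad<.19)&(Z>.006)&(Z<.02)
q=P[m][:,:2]-c
if len(q):
    ang=np.degrees(np.arctan2(q[:,1],q[:,0]));print("tongue",m.sum(),q.mean(0)+c,np.degrees(np.arctan2(*q.mean(0)[::-1])),np.percentile(ang,[2,98]),np.hypot(*q.T).max(),Z[m].mean())
k=(near&(rad<.13)&(Z>.065)).astype(np.uint8)
n,lab=cv2.connectedComponents(k)
for i in range(1,n):
    a=lab==i
    if a.sum()<15: continue
    q=P[a];t=q[q[:,2]>np.percentile(q[:,2],98)-.008]
    cc,rr=cv2.minEnclosingCircle(t[:,:2].astype(np.float32))
    print(i,a.sum(),q[:,2].max().round(3),np.round(cc,3),round(rr,3),"ang",np.degrees(np.arctan2(cc[1]-c[1],cc[0]-c[0])).round(1))
b=np.hypot(X-.525,Y-.3)<.06
for lo,hi in((.07,.12),(.12,.183),(.184,.2)):
    q=P[b&(Z>lo)&(Z<hi)];print("pin",lo,len(q),q.mean(0).round(4) if len(q) else '')
print("to pin above",rel([.526,.303,.26],st))
E
python3 m.py
```

```text
[ 0.49080261 -0.07758991  0.35703166] [ 0.25  -0.164  0.17   0.    -1.902 -1.504] ('yaw y', np.float64(108.12), 'z', array([ 2.4e-03,  4.0e-04, -1.0e+00])) 2.7167
plate ((0.5456628203392029, -0.031359218060970306), 0.1301184445619583) 0.034127865791578116
tongue 786 [0.39964741 0.0215987 ] 159.17430023193162 [151.36974919 166.7767015 ] 0.18450223239489844 0.010955910806350954
1 1915 0.094 [ 0.467 -0.006] 0.032 ang 160.7
2 325 0.146 [ 0.514 -0.127] 0.009 ang -107.9
3 1075 0.103 [0.549 0.061] 0.023 ang 87.1
4 859 0.107 [ 0.635 -0.061] 0.024 ang -16.7
5 1029 0.103 [0.604 0.042] 0.023 ang 51.4
6 34477 0.475 [ 0.482 -0.08 ] 0.06 ang -143.3
pin 0.07 476 [0.5251 0.2971 0.0959]
pin 0.12 134 [0.5285 0.2959 0.1276]
pin 0.184 0 
to pin above [-0.505  1.169  0.324]
```

View pics/w2.png

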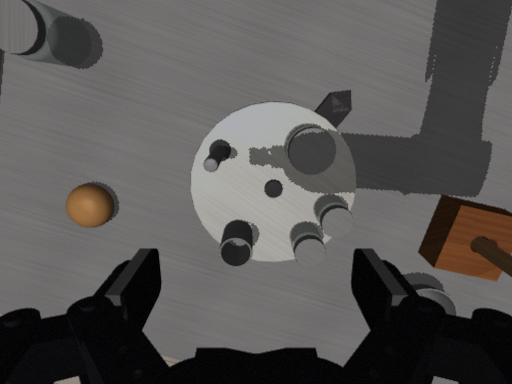

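The wrist view shows the cup (237,245), handle (213,160), hub (273,188) and tongue (337,103), plus the pin at (480,242). These agree with the top camera: cup at -18°, tongue at 160°. Next I'll go above the pin.

>>> drive_tool([
  {"dx": -0.04, "dy": 0.1, "dz": 0, "wx": 0, "wy": 0, "wz": 0, "grip": -1},
  {"dx": -0.08, "dy": 0.2, "dz": 0, "wx": 0, "wy": 0, "wz": 0, "grip": -1},
  {"dx": -0.12, "dy": 0.3, "dz": 0, "wx": 0, "wy": 0, "wz": 0, "grip": -1},
  {"dx": -0.16, "dy": 0.4, "dz": 0, "wx": 0, "wy": 0, "wz": 0, "grip": -1},
  {"dx": -0.2, "dy": 0.5, "dz": 0, "wx": 0, "wy": 0, "wz": 0, "grip": -1},
  {"dx": -0.24, "dy": 0.6, "dz": 0, "wx": 0, "wy": 0, "wz": 0, "grip": -1},
  {"dx": -0.28, "dy": 0.7, "dz": 0, "wx": 0, "wy": 0, "wz": 0, "grip": -1},
  {"dx": -0.32, "dy": 0.8, "dz": 0, "wx": 0, "wy": 0, "wz": 0, "grip": -1},
  {"dx": -0.35, "dy": 0.9, "dz": 0, "wx": 0, "wy": 0, "wz": 0, "grip": -1},
  {"dx": -0.35, "dy": 0.95, "dz": 0, "wx": 0, "wy": 0, "wz": 0, "grip": -1},
])

```text
clock: 3.6
tool_pos: [0.5021, 0.2271, 0.3567]
tcp_rot: [-0.157, 0.988, 0.0, 0.001]
force: [-0.2, -0.7, -0.4]
grip_width: 0.0854
```

```bash
python3 - <<'E'
from h import *
st=sense();print(st["tool_pos"],st["q"].round(3),tilt(st),st["clock"])
im,d=camera("wrist");save("w3.png",im);P=pts("wrist",d,st)
b=np.hypot(P[...,0]-.525,P[...,1]-.3)<.09
Z=P[...,2]
for lo,hi in((.07,.12),(.12,.183),(.186,.2)):
    q=P[b&(Z>lo)&(Z<hi)];print("pin",lo,len(q),q.mean(0).round(4) if len(q) else '')
t=P[b&(abs(Z-.055)<.005)];print("blocktop",cv2.minAreaRect(t[:,:2].astype(np.float32)))
print("to pin above",rel([.526,.303,.25],st))
E
```

```text
[0.50211411 0.22713268 0.35667236] [ 7.900e-01 -2.200e-02  3.010e-01  1.000e-03 -1.892e+00 -2.045e+00] ('yaw y', np.float64(108.06), 'z', array([ 2.e-03,  3.e-04, -1.e+00])) 3.6
pin 0.07 176 [0.5209 0.2992 0.0966]
pin 0.12 395 [0.5215 0.2998 0.158 ]
pin 0.186 182 [0.5264 0.3054 0.1887]
blocktop ((0.5272327065467834, 0.3062024414539337), (0.11043424159288406, 0.110569067299366), 4.978292465209961)
to pin above [-0.153  0.216  0.356]
```

View pics/w3.png

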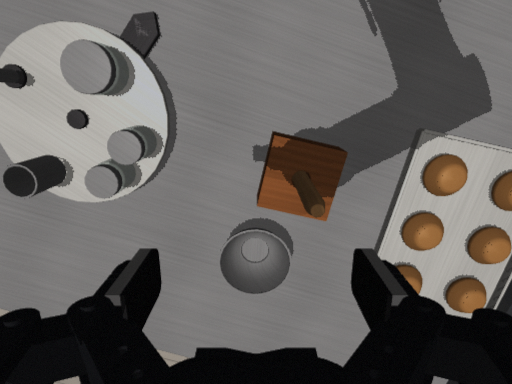

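The wrist view shows the pin standing in the block, top at (316,210). It measures (0.5265, 0.3045), in line with the block's centre. Now I'll descend around it.

>>> drive_tool([
  {"dx": -0.075, "dy": 0.11, "dz": 0, "wx": 0, "wy": 0, "wz": 0, "grip": -1},
  {"dx": -0.154, "dy": 0.221, "dz": 0.05, "wx": 0, "wy": 0, "wz": 0, "grip": -1},
  {"dx": -0.154, "dy": 0.221, "dz": 0.15, "wx": 0, "wy": 0, "wz": 0, "grip": -1},
  {"dx": -0.154, "dy": 0.221, "dz": 0.25, "wx": 0, "wy": 0, "wz": 0, "grip": -1},
  {"dx": -0.154, "dy": 0.221, "dz": 0.35, "wx": 0, "wy": 0, "wz": 0, "grip": -1},
  {"dx": -0.154, "dy": 0.221, "dz": 0.45, "wx": 0, "wy": 0, "wz": 0, "grip": -1},
  {"dx": -0.154, "dy": 0.221, "dz": 0.55, "wx": 0, "wy": 0, "wz": 0, "grip": -1},
  {"dx": -0.154, "dy": 0.221, "dz": 0.65, "wx": 0, "wy": 0, "wz": 0, "grip": -1},
  {"dx": -0.154, "dy": 0.221, "dz": 0.732, "wx": 0, "wy": 0, "wz": 0, "grip": -1},
  {"dx": -0.154, "dy": 0.221, "dz": 0.732, "wx": 0, "wy": 0, "wz": 0, "grip": -1},
])

```text
clock: 4.48
tool_pos: [0.5232, 0.3028, 0.1314]
tcp_rot: [-0.157, 0.988, -0.002, -0.003]
force: [0.3, -0.2, -1.3]
grip_width: 0.0853
```

>>> drive_tool([
  {"dx": 0, "dy": 0, "dz": 0, "wx": 0, "wy": 0, "wz": 0, "grip": 0.5},
  {"dx": 0, "dy": 0, "dz": 0, "wx": 0, "wy": 0, "wz": 0, "grip": 1},
  {"dx": 0, "dy": 0, "dz": 0, "wx": 0, "wy": 0, "wz": 0, "grip": 1},
  {"dx": 0, "dy": 0, "dz": 0, "wx": 0, "wy": 0, "wz": 0, "grip": 1},
  {"dx": 0, "dy": 0, "dz": 0, "wx": 0, "wy": 0, "wz": 0, "grip": 1},
  {"dx": 0, "dy": 0, "dz": 0, "wx": 0, "wy": 0, "wz": 0, "grip": 1},
  {"dx": 0, "dy": 0, "dz": 0, "wx": 0, "wy": 0, "wz": 0, "grip": 1},
  {"dx": 0, "dy": 0, "dz": 0, "wx": 0, "wy": 0, "wz": 0, "grip": 1},
  {"dx": 0, "dy": 0, "dz": 0, "wx": 0, "wy": 0, "wz": 0, "grip": 1},
  {"dx": 0, "dy": 0, "dz": 0, "wx": 0, "wy": 0, "wz": 0, "grip": 1},
], force=35)

```text
clock: 5.32
tool_pos: [0.5239, 0.3032, 0.133]
tcp_rot: [-0.157, 0.988, -0.001, -0.002]
force: [0.4, 1.1, 4.3]
grip_width: 0.0222
```

>>> drive_tool([
  {"dx": 0, "dy": 0, "dz": -0.04, "wx": 0, "wy": 0, "wz": 0, "grip": 1},
  {"dx": 0, "dy": 0, "dz": -0.1, "wx": 0, "wy": 0, "wz": 0, "grip": 1},
  {"dx": 0, "dy": 0, "dz": -0.16, "wx": 0, "wy": 0, "wz": 0, "grip": 1},
  {"dx": 0, "dy": 0, "dz": -0.22, "wx": 0, "wy": 0, "wz": 0, "grip": 1},
  {"dx": 0, "dy": 0, "dz": -0.3, "wx": 0, "wy": 0, "wz": 0, "grip": 1},
  {"dx": 0, "dy": 0, "dz": -0.38, "wx": 0, "wy": 0, "wz": 0, "grip": 1},
  {"dx": 0, "dy": 0, "dz": -0.46, "wx": 0, "wy": 0, "wz": 0, "grip": 1},
  {"dx": 0, "dy": 0, "dz": -0.54, "wx": 0, "wy": 0, "wz": 0, "grip": 1},
  {"dx": 0, "dy": 0, "dz": -0.6, "wx": 0, "wy": 0, "wz": 0, "grip": 1},
  {"dx": 0, "dy": 0, "dz": -0.6, "wx": 0, "wy": 0, "wz": 0, "grip": 1},
])

```text
clock: 6.15
tool_pos: [0.5252, 0.3036, 0.3183]
tcp_rot: [-0.157, 0.988, 0.0, 0.001]
force: [0.2, -0.6, 1.7]
grip_width: 0.022
```

```bash
python3 - <<'E'
from h import *
st=sense();print(st["tool_pos"],tilt(st),st["clock"],st["grip_width"],st["force"])
im,d=camera("scene");P=pts("scene",d);x,y,z=st["tool_pos"]
save("s4.png",cv2.resize(im[60:310,180:430],(750,750))[:600])
b=np.hypot(P[...,0]-x,P[...,1]-y)<.04;Z=P[...,2]
for lo in np.arange(z-.15,z,.03):
    q=P[b&(Z>lo)&(Z<lo+.03)];print(round(lo,3),len(q),q.mean(0).round(4) if len(q) else '')
print("zmin",np.percentile(Z[b&(Z>.06)],1))
print("to cup above",rel([.6353,-.0625,z],st))
E
```

```text
[0.52520567 0.30363947 0.31825586] ('yaw y', np.float64(108.01), 'z', array([ 0.0025,  0.001 , -1.    ])) 6.15 0.02203795107950752 [ 0.17968251 -0.62923123  1.70154222]
0.168 5 [0.5357 0.3013 0.1961]
0.198 88 [0.5384 0.3009 0.2152]
0.228 110 [0.5382 0.3009 0.244 ]
0.258 113 [0.5377 0.3004 0.2737]
0.288 119 [0.5382 0.2999 0.3035]
zmin 0.20927892674792634
to cup above [ 0.028 -1.274 -0.   ]
```

View pics/s4.png

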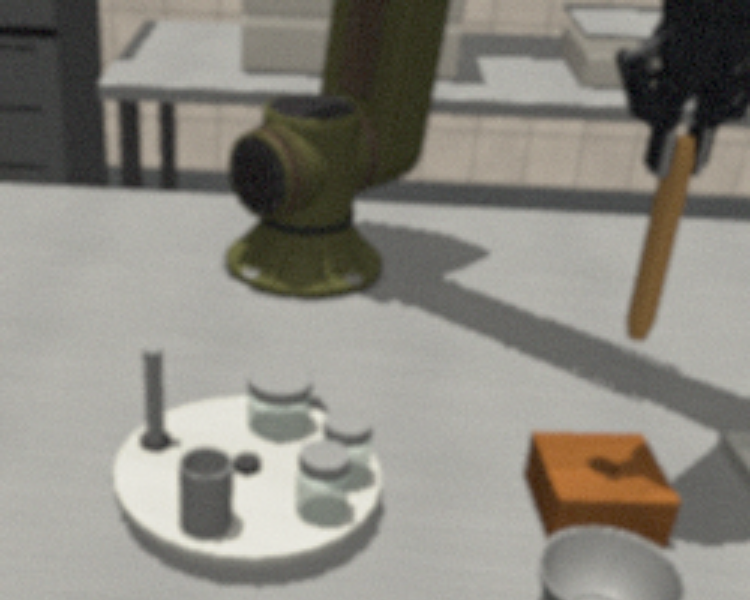

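The scene view shows the pin held upright and clear of the block, bottom at about z=0.195. Next I'll carry it over the cup.

>>> drive_tool([
  {"dx": 0, "dy": -0.05, "dz": 0, "wx": 0, "wy": 0, "wz": 0, "grip": 1},
  {"dx": 0, "dy": -0.13, "dz": 0, "wx": 0, "wy": 0, "wz": 0, "grip": 1},
  {"dx": 0, "dy": -0.22, "dz": 0, "wx": 0, "wy": 0, "wz": 0, "grip": 1},
  {"dx": 0, "dy": -0.31, "dz": 0, "wx": 0, "wy": 0, "wz": 0, "grip": 1},
  {"dx": 0, "dy": -0.4, "dz": 0, "wx": 0, "wy": 0, "wz": 0, "grip": 1},
  {"dx": 0, "dy": -0.49, "dz": 0, "wx": 0, "wy": 0, "wz": 0, "grip": 1},
  {"dx": 0, "dy": -0.58, "dz": 0, "wx": 0, "wy": 0, "wz": 0, "grip": 1},
  {"dx": 0, "dy": -0.67, "dz": 0, "wx": 0, "wy": 0, "wz": 0, "grip": 1},
  {"dx": 0, "dy": -0.75, "dz": 0, "wx": 0, "wy": 0, "wz": 0, "grip": 1},
  {"dx": 0, "dy": -0.8, "dz": 0, "wx": 0, "wy": 0, "wz": 0, "grip": 1},
])

```text
clock: 7.03
tool_pos: [0.599, 0.0729, 0.3144]
tcp_rot: [-0.156, 0.988, -0.0, -0.001]
force: [0.5, 0.6, -0.9]
grip_width: 0.0227
```

>>> drive_tool([
  {"dx": 0.01, "dy": -0.08, "dz": 0, "wx": 0, "wy": 0, "wz": 0, "grip": 1},
  {"dx": 0.02, "dy": -0.16, "dz": 0, "wx": 0, "wy": 0, "wz": 0, "grip": 1},
  {"dx": 0.03, "dy": -0.24, "dz": 0, "wx": 0, "wy": 0, "wz": 0, "grip": 1},
  {"dx": 0.03, "dy": -0.32, "dz": 0, "wx": 0, "wy": 0, "wz": 0, "grip": 1},
  {"dx": 0.03, "dy": -0.39, "dz": 0, "wx": 0, "wy": 0, "wz": 0, "grip": 1},
  {"dx": 0.03, "dy": -0.44, "dz": 0, "wx": 0, "wy": 0, "wz": 0, "grip": 1},
  {"dx": 0.03, "dy": -0.465, "dz": 0, "wx": 0, "wy": 0, "wz": 0, "grip": 1},
  {"dx": 0.03, "dy": -0.465, "dz": 0, "wx": 0, "wy": 0, "wz": 0, "grip": 1},
  {"dx": 0.03, "dy": -0.465, "dz": 0, "wx": 0, "wy": 0, "wz": 0, "grip": 1},
  {"dx": 0.03, "dy": -0.465, "dz": 0, "wx": 0, "wy": 0, "wz": 0, "grip": 1},
])

```text
clock: 7.87
tool_pos: [0.6333, -0.0618, 0.3145]
tcp_rot: [-0.156, 0.988, -0.0, -0.001]
force: [-0.4, 0.7, -1.1]
grip_width: 0.0223
```

```bash
cat > v.py <<'E'
from h import *
import sys
st=sense();print(st["tool_pos"],tilt(st),st["clock"],st["grip_width"],st["force"])
im,d=camera("scene");P=pts("scene",d);x,y,z=st["tool_pos"]
save(sys.argv[1],cv2.resize(im[130:270,190:330],(600,600)))
b=np.hypot(P[...,0]-x,P[...,1]-y)<.045;Z=P[...,2]
for lo in np.arange(z-.15,z,.03):
    q=P[b&(Z>lo)&(Z<lo+.03)];print(round(lo,3),len(q),q.mean(0).round(4) if len(q) else '')
rim=P[b&(abs(Z-.105)<.005)];print("rim",len(rim),cv2.minEnclosingCircle(rim[:,:2].astype(np.float32)))
print("to cup",rel([.6345,-.061,.162],st))
E
python3 v.py s5.png
```

```text
[ 0.633281   -0.06175492  0.31445226] ('yaw y', np.float64(107.99), 'z', array([-2.5e-03, -8.0e-04, -1.0e+00])) 7.8667 0.022340831731267833 [-0.40871184  0.74020118 -1.13105328]
0.164 4 [ 0.645  -0.0619  0.1936]
0.194 90 [ 0.646  -0.0604  0.2111]
0.224 110 [ 0.6463 -0.0606  0.2393]
0.254 113 [ 0.6464 -0.0605  0.2691]
0.284 130 [ 0.6464 -0.0614  0.2997]
rim 75 ((0.6383554935455322, -0.06389612704515457), 0.024707932025194168)
to cup [-0.006  0.001  0.508]
```

View pics/s5.png

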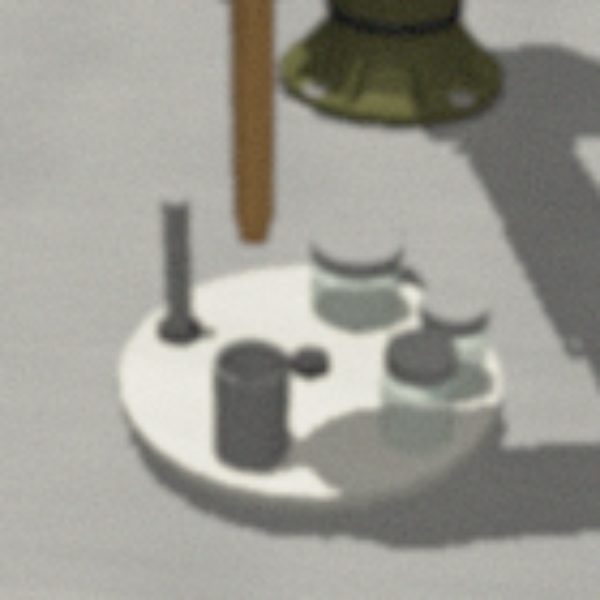

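The scene view shows the pin directly over the cup, its bottom at (255,240) and the cup rim at (252,360). I'll shift about 3 mm and lower it.

>>> drive_tool([
  {"dx": -0.007, "dy": -0.008, "dz": 0.03, "wx": 0, "wy": 0, "wz": 0, "grip": 1},
  {"dx": -0.007, "dy": -0.008, "dz": 0.08, "wx": 0, "wy": 0, "wz": 0, "grip": 1},
  {"dx": -0.007, "dy": -0.008, "dz": 0.13, "wx": 0, "wy": 0, "wz": 0, "grip": 1},
  {"dx": -0.007, "dy": -0.008, "dz": 0.18, "wx": 0, "wy": 0, "wz": 0, "grip": 1},
  {"dx": -0.007, "dy": -0.008, "dz": 0.23, "wx": 0, "wy": 0, "wz": 0, "grip": 1},
  {"dx": -0.007, "dy": -0.008, "dz": 0.28, "wx": 0, "wy": 0, "wz": 0, "grip": 1},
  {"dx": -0.007, "dy": -0.008, "dz": 0.33, "wx": 0, "wy": 0, "wz": 0, "grip": 1},
  {"dx": -0.007, "dy": -0.008, "dz": 0.38, "wx": 0, "wy": 0, "wz": 0, "grip": 1},
  {"dx": -0.007, "dy": -0.008, "dz": 0.4, "wx": 0, "wy": 0, "wz": 0, "grip": 1},
  {"dx": -0.007, "dy": -0.008, "dz": 0.4, "wx": 0, "wy": 0, "wz": 0, "grip": 1},
])

```text
clock: 8.75
tool_pos: [0.6349, -0.0627, 0.1922]
tcp_rot: [-0.157, 0.988, 0.0, -0.003]
force: [-0.3, -0.6, -0.6]
grip_width: 0.0222
```

```bash
python3 v.py s6.png
```

```text
[ 0.63486444 -0.06269532  0.19219467] ('yaw y', np.float64(108.06), 'z', array([-5.8e-03, -8.0e-04, -1.0e+00])) 8.75 0.022242336241641947 [-0.28938196 -0.61223948 -0.59142155]
0.042 158 [ 0.6552 -0.0615  0.0573]
0.072 220 [ 0.6489 -0.0621  0.0893]
0.102 122 [ 0.6466 -0.0624  0.1132]
0.132 92 [ 0.6482 -0.062   0.1476]
0.162 104 [ 0.6479 -0.0628  0.1775]
rim 87 ((0.6377353072166443, -0.06288795918226242), 0.02448422648012638)
to cup [-0.001  0.006  0.101]
```

View pics/s6.png

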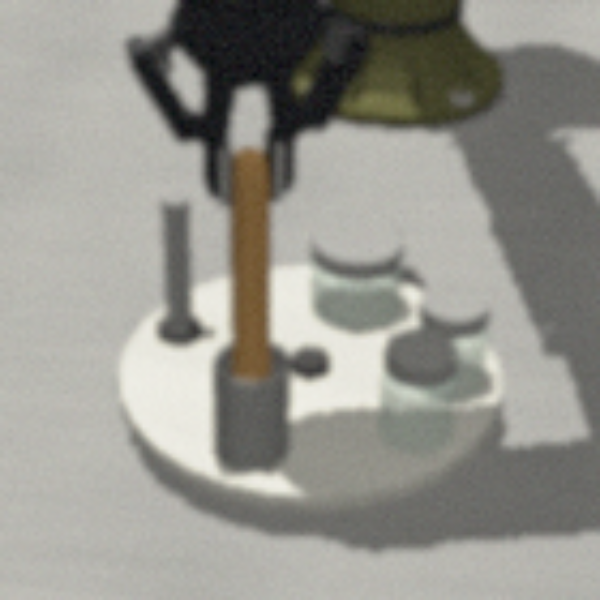

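The view shows the pin inside the cup, centred between the rim edges at (250,370). I'll lower it slowly to the floor.

>>> drive_tool([
  {"dx": 0, "dy": 0, "dz": 0.015, "wx": 0, "wy": 0, "wz": 0, "grip": 1},
  {"dx": 0, "dy": 0, "dz": 0.03, "wx": 0, "wy": 0, "wz": 0, "grip": 1},
  {"dx": 0, "dy": 0, "dz": 0.045, "wx": 0, "wy": 0, "wz": 0, "grip": 1},
  {"dx": 0, "dy": 0, "dz": 0.06, "wx": 0, "wy": 0, "wz": 0, "grip": 1},
  {"dx": 0, "dy": 0, "dz": 0.07, "wx": 0, "wy": 0, "wz": 0, "grip": 1},
  {"dx": 0, "dy": 0, "dz": 0.08, "wx": 0, "wy": 0, "wz": 0, "grip": 1},
  {"dx": 0, "dy": 0, "dz": 0.085, "wx": 0, "wy": 0, "wz": 0, "grip": 1},
  {"dx": 0, "dy": 0, "dz": 0.09, "wx": 0, "wy": 0, "wz": 0, "grip": 1},
  {"dx": 0, "dy": 0, "dz": 0.095, "wx": 0, "wy": 0, "wz": 0, "grip": 1},
  {"dx": 0, "dy": 0, "dz": 0.095, "wx": 0, "wy": 0, "wz": 0, "grip": 1},
])

```text
clock: 9.63
tool_pos: [0.6352, -0.063, 0.1652]
tcp_rot: [-0.157, 0.988, -0.0, -0.002]
force: [-0.0, -0.6, -0.6]
grip_width: 0.0227
```

>>> drive_tool([
  {"dx": 0, "dy": 0, "dz": 0.002, "wx": 0, "wy": 0, "wz": 0, "grip": 1},
  {"dx": 0, "dy": 0, "dz": 0.004, "wx": 0, "wy": 0, "wz": 0, "grip": 1},
  {"dx": 0, "dy": 0, "dz": 0.006, "wx": 0, "wy": 0, "wz": 0, "grip": 1},
  {"dx": 0, "dy": 0, "dz": 0.008, "wx": 0, "wy": 0, "wz": 0, "grip": 1},
  {"dx": 0, "dy": 0, "dz": 0.01, "wx": 0, "wy": 0, "wz": 0, "grip": 1},
  {"dx": 0, "dy": 0, "dz": 0.012, "wx": 0, "wy": 0, "wz": 0, "grip": 1},
  {"dx": 0, "dy": 0, "dz": 0.013, "wx": 0, "wy": 0, "wz": 0, "grip": 1},
  {"dx": 0, "dy": 0, "dz": 0.014, "wx": 0, "wy": 0, "wz": 0, "grip": 1},
  {"dx": 0, "dy": 0, "dz": 0.014, "wx": 0, "wy": 0, "wz": 0, "grip": 1},
  {"dx": 0, "dy": 0, "dz": 0.014, "wx": 0, "wy": 0, "wz": 0, "grip": 1},
])

```text
clock: 10.47
tool_pos: [0.6356, -0.0632, 0.162]
tcp_rot: [-0.157, 0.988, -0.0, -0.001]
force: [-0.6, 1.0, 6.0]
grip_width: 0.0224
```

Contact is felt at the expected height (6 N at z=0.162). I'll open the gripper and rise.

>>> drive_tool([
  {"dx": 0, "dy": 0, "dz": 0, "wx": 0, "wy": 0, "wz": 0, "grip": 0.3},
  {"dx": 0, "dy": 0, "dz": 0, "wx": 0, "wy": 0, "wz": 0, "grip": 0},
  {"dx": 0, "dy": 0, "dz": 0, "wx": 0, "wy": 0, "wz": 0, "grip": -0.4},
  {"dx": 0, "dy": 0, "dz": 0, "wx": 0, "wy": 0, "wz": 0, "grip": -1},
  {"dx": 0, "dy": 0, "dz": 0, "wx": 0, "wy": 0, "wz": 0, "grip": -1},
  {"dx": 0, "dy": 0, "dz": 0, "wx": 0, "wy": 0, "wz": 0, "grip": -1},
  {"dx": 0, "dy": 0, "dz": 0, "wx": 0, "wy": 0, "wz": 0, "grip": -1},
  {"dx": 0, "dy": 0, "dz": 0, "wx": 0, "wy": 0, "wz": 0, "grip": -1},
  {"dx": 0, "dy": 0, "dz": 0, "wx": 0, "wy": 0, "wz": 0, "grip": -1},
  {"dx": 0, "dy": 0, "dz": 0, "wx": 0, "wy": 0, "wz": 0, "grip": -1},
])

```text
clock: 11.3
tool_pos: [0.6356, -0.0631, 0.1621]
tcp_rot: [-0.157, 0.988, -0.0, -0.001]
force: [-0.7, -0.1, -0.3]
grip_width: 0.0854
```

>>> drive_tool([
  {"dx": 0, "dy": 0, "dz": -0.03, "wx": 0, "wy": 0, "wz": 0, "grip": -1},
  {"dx": 0, "dy": 0, "dz": -0.06, "wx": 0, "wy": 0, "wz": 0, "grip": -1},
  {"dx": 0, "dy": 0, "dz": -0.1, "wx": 0, "wy": 0, "wz": 0, "grip": -1},
  {"dx": 0, "dy": 0, "dz": -0.15, "wx": 0, "wy": 0, "wz": 0, "grip": -1},
  {"dx": 0, "dy": 0, "dz": -0.21, "wx": 0, "wy": 0, "wz": 0, "grip": -1},
  {"dx": 0, "dy": 0, "dz": -0.28, "wx": 0, "wy": 0, "wz": 0, "grip": -1},
  {"dx": 0, "dy": 0, "dz": -0.35, "wx": 0, "wy": 0, "wz": 0, "grip": -1},
  {"dx": 0, "dy": 0, "dz": -0.42, "wx": 0, "wy": 0, "wz": 0, "grip": -1},
  {"dx": 0, "dy": 0, "dz": -0.5, "wx": 0, "wy": 0, "wz": 0, "grip": -1},
  {"dx": 0, "dy": 0, "dz": -0.5, "wx": 0, "wy": 0, "wz": 0, "grip": -1},
])

```text
clock: 12.13
tool_pos: [0.6368, -0.0638, 0.3196]
tcp_rot: [-0.156, 0.988, -0.002, 0.004]
force: [0.1, -0.0, 1.8]
grip_width: 0.0854
```

```bash
python3 v.py s7.png; python3 -c "
from h import *
print('handle',rel([.5135,-.128,.312]),rel([.5135,-.128,.112]))"
```

```text
[ 0.63678523 -0.06381437  0.31960236] ('yaw y', np.float64(108.0), 'z', array([ 0.0075, -0.0019, -1.    ])) 12.1333 0.08537166964185704 [ 0.1267471  -0.01541176  1.81007063]
0.17 99 [ 0.6482 -0.0608  0.1852]
0.2 79 [ 0.6452 -0.0614  0.2102]
0.23 0 
0.26 0 
0.29 0 
rim 87 ((0.6382262706756592, -0.06412150710821152), 0.024994317442178726)
to cup [0.008 0.013 0.525]
handle [ 0.457 -0.078  0.015] [ 0.46  -0.076  0.682]
```

View pics/s7.png

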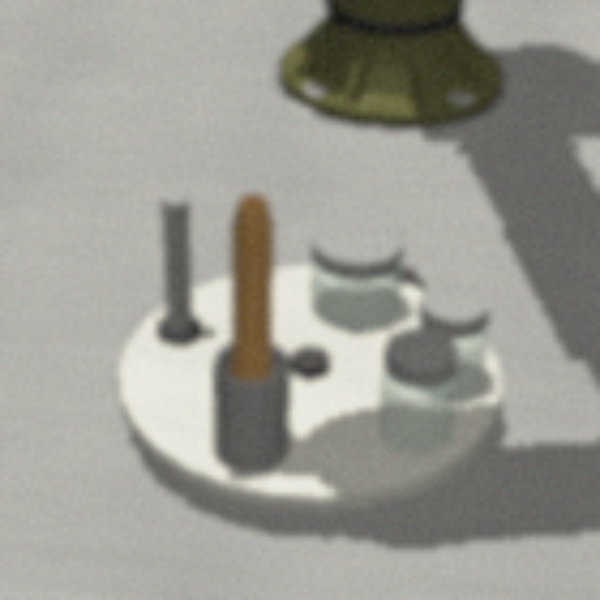

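The view shows the pin upright in the cup, released. The fingers are clear of it. Now to the handle.

>>> drive_tool([
  {"dx": 0.06, "dy": -0.01, "dz": 0, "wx": 0, "wy": 0, "wz": 0, "grip": -1},
  {"dx": 0.14, "dy": -0.03, "dz": 0, "wx": 0, "wy": 0, "wz": 0, "grip": -1},
  {"dx": 0.22, "dy": -0.04, "dz": 0, "wx": 0, "wy": 0, "wz": 0, "grip": -1},
  {"dx": 0.3, "dy": -0.05, "dz": 0, "wx": 0, "wy": 0, "wz": 0, "grip": -1},
  {"dx": 0.38, "dy": -0.07, "dz": 0, "wx": 0, "wy": 0, "wz": 0, "grip": -1},
  {"dx": 0.43, "dy": -0.077, "dz": 0, "wx": 0, "wy": 0, "wz": 0, "grip": -1},
  {"dx": 0.458, "dy": -0.077, "dz": 0.05, "wx": 0, "wy": 0, "wz": 0, "grip": -1},
  {"dx": 0.458, "dy": -0.077, "dz": 0.13, "wx": 0, "wy": 0, "wz": 0, "grip": -1},
  {"dx": 0.458, "dy": -0.077, "dz": 0.2, "wx": 0, "wy": 0, "wz": 0, "grip": -1},
  {"dx": 0.458, "dy": -0.077, "dz": 0.23, "wx": 0, "wy": 0, "wz": 0, "grip": -1},
])

```text
clock: 13.02
tool_pos: [0.5124, -0.1276, 0.2449]
tcp_rot: [-0.157, 0.988, -0.0, 0.001]
force: [1.2, 0.7, -0.5]
grip_width: 0.0854
```

```bash
python3 -c "
from h import *
st=sense();print(st['tool_pos'],tilt(st),st['q'].round(2),rel([.5135,-.128,.111],st))
R=Ro.from_quat(st['tcp_rot']);D=Ro.from_matrix(np.array([[np.cos(a:=np.radians(108)+np.pi*0-np.pi/2),np.cos(np.radians(108)),0],[np.sin(a),np.sin(np.radians(108)),0],[0,0,1]])) if 0 else 0
"
```

```text
[ 0.51244085 -0.12760676  0.24485094] ('yaw y', np.float64(108.03), 'z', array([ 2.e-03, -1.e-04, -1.e+00])) [ 0.14 -0.15 -0.02  0.   -1.69 -1.39] [-0.002 -0.002  0.446]
```

>>> drive_tool([
  {"dx": -0.002, "dy": -0.002, "dz": 0.06, "wx": 0, "wy": 0, "wz": 0, "grip": -1},
  {"dx": -0.002, "dy": -0.002, "dz": 0.13, "wx": 0, "wy": 0, "wz": 0, "grip": -1},
  {"dx": -0.002, "dy": -0.002, "dz": 0.2, "wx": 0, "wy": 0, "wz": 0, "grip": -1},
  {"dx": -0.002, "dy": -0.002, "dz": 0.27, "wx": 0, "wy": 0, "wz": 0, "grip": -1},
  {"dx": -0.002, "dy": -0.002, "dz": 0.34, "wx": 0, "wy": 0, "wz": 0, "grip": -1},
  {"dx": -0.002, "dy": -0.002, "dz": 0.4, "wx": 0, "wy": 0, "wz": 0, "grip": -1},
  {"dx": -0.002, "dy": -0.002, "dz": 0.43, "wx": 0, "wy": 0, "wz": 0, "grip": -1},
  {"dx": -0.002, "dy": -0.002, "dz": 0.44, "wx": 0, "wy": 0, "wz": 0, "grip": -1},
  {"dx": -0.002, "dy": -0.002, "dz": 0.44, "wx": 0, "wy": 0, "wz": 0, "grip": -1},
  {"dx": -0.002, "dy": -0.002, "dz": 0.44, "wx": 0, "wy": 0, "wz": 0, "grip": -1},
])

```text
clock: 13.85
tool_pos: [0.5142, -0.1282, 0.1143]
tcp_rot: [-0.157, 0.988, -0.001, 0.002]
force: [-0.0, -0.3, 0.6]
grip_width: 0.0855
```

>>> drive_tool([
  {"dx": 0, "dy": 0, "dz": 0, "wx": 0, "wy": 0, "wz": 0, "grip": 0},
  {"dx": 0, "dy": 0, "dz": 0, "wx": 0, "wy": 0, "wz": 0, "grip": 0.4},
  {"dx": 0, "dy": 0, "dz": 0, "wx": 0, "wy": 0, "wz": 0, "grip": 0.5},
  {"dx": 0, "dy": 0, "dz": 0, "wx": 0, "wy": 0, "wz": 0, "grip": 0.6},
  {"dx": 0, "dy": 0, "dz": 0, "wx": 0, "wy": 0, "wz": 0, "grip": 0.7},
  {"dx": 0, "dy": 0, "dz": 0, "wx": 0, "wy": 0, "wz": 0, "grip": 1},
  {"dx": 0, "dy": 0, "dz": 0, "wx": 0, "wy": 0, "wz": 0, "grip": 1},
  {"dx": 0, "dy": 0, "dz": 0, "wx": 0, "wy": 0, "wz": 0, "grip": 1},
  {"dx": 0, "dy": 0, "dz": 0, "wx": 0, "wy": 0, "wz": 0, "grip": 1},
  {"dx": 0, "dy": 0, "dz": 0, "wx": 0, "wy": 0, "wz": 0, "grip": 1},
], force=30)

```text
clock: 14.68
tool_pos: [0.5147, -0.1276, 0.1146]
tcp_rot: [-0.157, 0.988, -0.0, 0.003]
force: [2.7, 4.5, 0.9]
grip_width: 0.0154
```

```bash
cat > arc.py <<'E'
from h import *
import sys
tgt=float(sys.argv[1]);n=int(sys.argv[2])
st=sense();R=Ro.from_quat(st["tcp_rot"]).as_matrix();p=st["tool_pos"]
c=np.array([.545,-.0325]);v=p[:2]-c
print(p.round(4),st["q"].round(2),tilt(st),st["force"].round(1),"w",st["grip_width"].round(4),st["clock"],"handle ang",np.degrees(np.arctan2(v[1],v[0])).round(2),"r",np.hypot(*v).round(4),"cup ang",np.degrees(np.arctan2(v[1],v[0])).round(2)+90)
for i in range(1,n+1):
    a=np.radians(tgt)*i/n;Q=np.array([[np.cos(a),-np.sin(a)],[np.sin(a),np.cos(a)]])
    w=np.append(c+Q@v,p[2]);s=R.T@(w-p)/.3
    rv=(R.T@np.array([0,0,a]))/np.pi
    print(np.degrees(a).round(1),s.round(4),rv.round(4))
E
python3 arc.py 60 10
```

```text
Traceback (most recent call last):
  File "arc.py", line 6, in <module>
    print(p.round(4),st["q"].round(2),tilt(st),st["force"].round(1),"w",st["grip_width"].round(4),st["clock"],"handle ang",np.degrees(np.arctan2(v[1],v[0])).round(2),"r",np.hypot(*v).round(4),"cup ang",np.degrees(np.arctan2(v[1],v[0])).round(2)+90)
                                                                        ^^^^^^^^^^^^^^^^^^^^^^
AttributeError: 'float' object has no attribute 'round'
```

```bash
sed -i 's/st\["grip_width"\].round(4)/st["grip_width"]/' arc.py; python3 arc.py 54 9
```

```text
[ 0.5147 -0.1276  0.1146] [ 0.14 -0.14 -0.26  0.   -1.45 -1.39] ('yaw y', np.float64(108.05), 'z', array([ 5.1e-03,  2.0e-04, -1.0e+00])) [2.7 4.5 0.9] w 0.015383772460595697 14.6833 handle ang -107.69 r 0.0998 cup ang -17.689999999999998
6.0 [-0.0293 -0.0188  0.0002] [-0.0002 -0.     -0.0333]
12.0 [-0.0604 -0.0345  0.0003] [-0.0003 -0.0001 -0.0667]
18.0 [-0.093  -0.0469  0.0005] [-0.0005 -0.0001 -0.1   ]
24.0 [-0.1267 -0.0557  0.0007] [-0.0007 -0.0002 -0.1333]
30.0 [-0.1611 -0.061   0.0009] [-0.0008 -0.0002 -0.1667]
36.0 [-0.1959 -0.0627  0.001 ] [-0.001  -0.0003 -0.2   ]
42.0 [-0.2307 -0.0607  0.0012] [-0.0011 -0.0003 -0.2333]
48.0 [-0.265  -0.0551  0.0014] [-0.0013 -0.0004 -0.2667]
54.0 [-0.2987 -0.0459  0.0015] [-0.0015 -0.0004 -0.3   ]
```

```bash
python3 arc.py 36 9 | tail -9
```

```text
4.0 [-0.0193 -0.0129  0.0001] [-0.0001 -0.     -0.0222]
8.0 [-0.0395 -0.0244  0.0002] [-0.0002 -0.0001 -0.0444]
12.0 [-0.0604 -0.0345  0.0003] [-0.0003 -0.0001 -0.0667]
16.0 [-0.082  -0.0431  0.0005] [-0.0004 -0.0001 -0.0889]
20.0 [-0.1041 -0.0502  0.0006] [-0.0005 -0.0002 -0.1111]
24.0 [-0.1267 -0.0557  0.0007] [-0.0007 -0.0002 -0.1333]
28.0 [-0.1496 -0.0597  0.0008] [-0.0008 -0.0002 -0.1556]
32.0 [-0.1727 -0.062   0.0009] [-0.0009 -0.0002 -0.1778]
36.0 [-0.1959 -0.0627  0.001 ] [-0.001  -0.0003 -0.2   ]
```

>>> drive_tool([
  {"dx": -0.019, "dy": -0.013, "dz": 0, "wx": 0, "wy": 0, "wz": -0.022, "grip": 1},
  {"dx": -0.04, "dy": -0.024, "dz": 0, "wx": 0, "wy": 0, "wz": -0.044, "grip": 1},
  {"dx": -0.06, "dy": -0.034, "dz": 0, "wx": 0, "wy": 0, "wz": -0.067, "grip": 1},
  {"dx": -0.082, "dy": -0.043, "dz": 0, "wx": 0, "wy": 0, "wz": -0.089, "grip": 1},
  {"dx": -0.104, "dy": -0.05, "dz": 0, "wx": 0, "wy": 0, "wz": -0.111, "grip": 1},
  {"dx": -0.127, "dy": -0.056, "dz": 0, "wx": 0, "wy": 0, "wz": -0.133, "grip": 1},
  {"dx": -0.15, "dy": -0.06, "dz": 0, "wx": 0, "wy": 0, "wz": -0.156, "grip": 1},
  {"dx": -0.173, "dy": -0.062, "dz": 0, "wx": 0, "wy": 0, "wz": -0.178, "grip": 1},
  {"dx": -0.196, "dy": -0.063, "dz": 0, "wx": 0, "wy": 0, "wz": -0.2, "grip": 1},
  {"dx": -0.196, "dy": -0.063, "dz": 0, "wx": 0, "wy": 0, "wz": -0.2, "grip": 1},
])

```text
clock: 15.52
tool_pos: [0.5769, -0.1271, 0.1146]
tcp_rot: [-0.456, 0.89, -0.001, 0.002]
force: [1.1, 2.4, 0.9]
grip_width: 0.0156
```

```bash
python3 arc.py 36 9
```

```text
[ 0.5769 -0.1271  0.1146] [ 0.12  0.02 -0.1   0.   -1.44 -0.75] ('yaw y', np.float64(144.25), 'z', array([ 0.0044, -0.    , -1.    ])) [1.1 2.4 0.9] w 0.015619940921817956 15.5167 handle ang -71.35 r 0.0999 cup ang 18.650000000000006
4.0 [-0.0194 -0.0129  0.0001] [-0.0001 -0.0001 -0.0222]
8.0 [-0.0396 -0.0243  0.0002] [-0.0001 -0.0002 -0.0444]
12.0 [-0.0605 -0.0344  0.0003] [-0.0002 -0.0002 -0.0667]
16.0 [-0.0821 -0.0429  0.0004] [-0.0002 -0.0003 -0.0889]
20.0 [-0.1043 -0.05    0.0004] [-0.0003 -0.0004 -0.1111]
24.0 [-0.1269 -0.0554  0.0005] [-0.0003 -0.0005 -0.1333]
28.0 [-0.1498 -0.0593  0.0006] [-0.0004 -0.0006 -0.1556]
32.0 [-0.1729 -0.0616  0.0007] [-0.0005 -0.0006 -0.1778]
36.0 [-0.1961 -0.0622  0.0007] [-0.0005 -0.0007 -0.2   ]
```

Turning works as planned, with low forces. I'll repeat the same arc three times.

>>> drive_tool([
  {"dx": -0.019, "dy": -0.013, "dz": 0, "wx": 0, "wy": 0, "wz": -0.022, "grip": 1},
  {"dx": -0.04, "dy": -0.024, "dz": 0, "wx": 0, "wy": 0, "wz": -0.044, "grip": 1},
  {"dx": -0.06, "dy": -0.034, "dz": 0, "wx": 0, "wy": 0, "wz": -0.067, "grip": 1},
  {"dx": -0.082, "dy": -0.043, "dz": 0, "wx": 0, "wy": 0, "wz": -0.089, "grip": 1},
  {"dx": -0.104, "dy": -0.05, "dz": 0, "wx": 0, "wy": 0, "wz": -0.111, "grip": 1},
  {"dx": -0.127, "dy": -0.056, "dz": 0, "wx": 0, "wy": 0, "wz": -0.133, "grip": 1},
  {"dx": -0.15, "dy": -0.06, "dz": 0, "wx": 0, "wy": 0, "wz": -0.156, "grip": 1},
  {"dx": -0.173, "dy": -0.062, "dz": 0, "wx": 0, "wy": 0, "wz": -0.178, "grip": 1},
  {"dx": -0.196, "dy": -0.062, "dz": 0, "wx": 0, "wy": 0, "wz": -0.2, "grip": 1},
  {"dx": -0.196, "dy": -0.062, "dz": 0, "wx": 0, "wy": 0, "wz": -0.2, "grip": 1},
])

```text
clock: 16.35
tool_pos: [0.6268, -0.0903, 0.1147]
tcp_rot: [0.709, -0.705, 0.002, -0.001]
force: [1.6, -0.6, -0.4]
grip_width: 0.0155
```

>>> drive_tool([
  {"dx": -0.019, "dy": -0.013, "dz": 0, "wx": 0, "wy": 0, "wz": -0.022, "grip": 1},
  {"dx": -0.04, "dy": -0.024, "dz": 0, "wx": 0, "wy": 0, "wz": -0.044, "grip": 1},
  {"dx": -0.06, "dy": -0.034, "dz": 0, "wx": 0, "wy": 0, "wz": -0.067, "grip": 1},
  {"dx": -0.082, "dy": -0.043, "dz": 0, "wx": 0, "wy": 0, "wz": -0.089, "grip": 1},
  {"dx": -0.104, "dy": -0.05, "dz": 0, "wx": 0, "wy": 0, "wz": -0.111, "grip": 1},
  {"dx": -0.127, "dy": -0.056, "dz": 0, "wx": 0, "wy": 0, "wz": -0.133, "grip": 1},
  {"dx": -0.15, "dy": -0.06, "dz": 0, "wx": 0, "wy": 0, "wz": -0.156, "grip": 1},
  {"dx": -0.173, "dy": -0.062, "dz": 0, "wx": 0, "wy": 0, "wz": -0.178, "grip": 1},
  {"dx": -0.196, "dy": -0.062, "dz": 0, "wx": 0, "wy": 0, "wz": -0.2, "grip": 1},
  {"dx": -0.196, "dy": -0.062, "dz": 0, "wx": 0, "wy": 0, "wz": -0.2, "grip": 1},
])

```text
clock: 17.18
tool_pos: [0.6455, -0.0308, 0.1147]
tcp_rot: [0.893, -0.451, 0.003, -0.001]
force: [4.7, 0.2, -0.4]
grip_width: 0.0153
```

```bash
python3 arc.py 36 9
```

```text
[ 0.6455 -0.0308  0.1147] [ 0.26  0.16  0.05  0.   -1.45  0.37] ('yaw y', np.float64(-143.59), 'z', array([ 0.006, -0.001, -1.   ])) [ 4.7  0.2 -0.4] w 0.01532659586540093 17.1833 handle ang 0.97 r 0.1006 cup ang 90.97
4.0 [-0.0195 -0.0129 -0.    ] [ 0.0001 -0.0001 -0.0222]
8.0 [-0.0399 -0.0244 -0.0001] [ 0.0002 -0.0002 -0.0444]
12.0 [-0.061  -0.0344 -0.0001] [ 0.0003 -0.0003 -0.0667]
16.0 [-0.0828 -0.043  -0.0002] [ 0.0004 -0.0004 -0.0889]
20.0 [-0.1051 -0.05   -0.0002] [ 0.0005 -0.0005 -0.1111]
24.0 [-0.1279 -0.0554 -0.0003] [ 0.0006 -0.0006 -0.1333]
28.0 [-0.151  -0.0593 -0.0004] [ 0.0007 -0.0007 -0.1556]
32.0 [-0.1742 -0.0615 -0.0005] [ 0.0008 -0.0008 -0.1778]
36.0 [-0.1976 -0.0621 -0.0006] [ 0.0009 -0.0008 -0.2   ]
```

>>> drive_tool([
  {"dx": -0.019, "dy": -0.013, "dz": 0, "wx": 0, "wy": 0, "wz": -0.022, "grip": 1},
  {"dx": -0.04, "dy": -0.024, "dz": 0, "wx": 0, "wy": 0, "wz": -0.044, "grip": 1},
  {"dx": -0.06, "dy": -0.034, "dz": 0, "wx": 0, "wy": 0, "wz": -0.067, "grip": 1},
  {"dx": -0.082, "dy": -0.043, "dz": 0, "wx": 0, "wy": 0, "wz": -0.089, "grip": 1},
  {"dx": -0.104, "dy": -0.05, "dz": 0, "wx": 0, "wy": 0, "wz": -0.111, "grip": 1},
  {"dx": -0.127, "dy": -0.056, "dz": 0, "wx": 0, "wy": 0, "wz": -0.133, "grip": 1},
  {"dx": -0.15, "dy": -0.06, "dz": 0, "wx": 0, "wy": 0, "wz": -0.156, "grip": 1},
  {"dx": -0.173, "dy": -0.062, "dz": 0, "wx": 0, "wy": 0, "wz": -0.178, "grip": 1},
  {"dx": -0.196, "dy": -0.062, "dz": 0, "wx": 0, "wy": 0, "wz": -0.2, "grip": 1},
  {"dx": -0.196, "dy": -0.062, "dz": 0, "wx": 0, "wy": 0, "wz": -0.2, "grip": 1},
])

```text
clock: 18.02
tool_pos: [0.6254, 0.0284, 0.1147]
tcp_rot: [0.988, -0.152, 0.003, -0.0]
force: [4.1, 2.7, -0.4]
grip_width: 0.0158
```

```bash
python3 arc.py 32 8; python3 v.py s8.png >/dev/null; python3 - <<'E'
from h import *
st=sense()
P=camera_params("top")
im,d=camera("top");save("t8.png",cv2.resize(im[100:270,100:370],(794,500)))
p=pts("top",d);X,Y,Z=p[...,0],p[...,1],p[...,2]
m=(np.hypot(X-.545,Y+.0325)<.125)&(Z>.15)&(Z<.225);q=p[m];print(len(q),np.median(q,0) if len(q) else '')
E
```

```text
[0.6254 0.0284 0.1147] [ 0.37  0.11 -0.01  0.   -1.45  0.9 ] ('yaw y', np.float64(-107.53), 'z', array([ 6.9e-03, -1.0e-04, -1.0e+00])) [ 4.1  2.7 -0.4] w 0.015777691803487922 18.0167 handle ang 37.15 r 0.1009 cup ang 127.15
4.0 [-0.0196 -0.0129 -0.0001] [ 0.0001 -0.     -0.0222]
8.0 [-0.0401 -0.0244 -0.0002] [ 0.0003 -0.0001 -0.0444]
12.0 [-0.0613 -0.0344 -0.0003] [ 0.0004 -0.0001 -0.0667]
16.0 [-0.0832 -0.043  -0.0005] [ 0.0006 -0.0002 -0.0889]
20.0 [-0.1056 -0.05   -0.0006] [ 0.0007 -0.0002 -0.1111]
24.0 [-0.1284 -0.0554 -0.0007] [ 0.0009 -0.0003 -0.1333]
28.0 [-0.1516 -0.0592 -0.0009] [ 0.001  -0.0003 -0.1556]
32.0 [-0.175  -0.0613 -0.001 ] [ 0.0012 -0.0004 -0.1778]
206 [0.50873715 0.05023799 0.19852243]
```

View pics/s8.png

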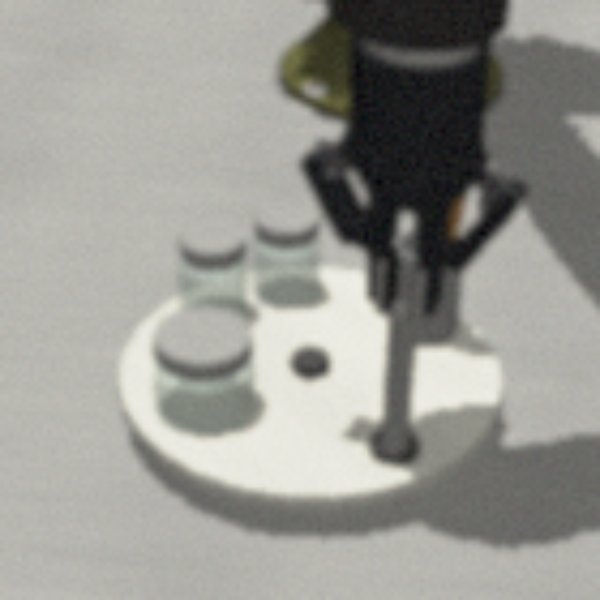

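The view shows the gripper on the handle at (400,260), with the pin behind it in the cup. Final arc of about 33°.

>>> drive_tool([
  {"dx": -0.02, "dy": -0.013, "dz": 0, "wx": 0, "wy": 0, "wz": -0.022, "grip": 1},
  {"dx": -0.04, "dy": -0.024, "dz": 0, "wx": 0, "wy": 0, "wz": -0.044, "grip": 1},
  {"dx": -0.061, "dy": -0.034, "dz": 0, "wx": 0, "wy": 0, "wz": -0.067, "grip": 1},
  {"dx": -0.083, "dy": -0.043, "dz": 0, "wx": 0, "wy": 0, "wz": -0.089, "grip": 1},
  {"dx": -0.105, "dy": -0.05, "dz": 0, "wx": 0, "wy": 0, "wz": -0.111, "grip": 1},
  {"dx": -0.128, "dy": -0.055, "dz": 0, "wx": 0, "wy": 0, "wz": -0.133, "grip": 1},
  {"dx": -0.151, "dy": -0.059, "dz": 0, "wx": 0, "wy": 0, "wz": -0.156, "grip": 1},
  {"dx": -0.168, "dy": -0.061, "dz": 0, "wx": 0, "wy": 0, "wz": -0.172, "grip": 1},
  {"dx": -0.179, "dy": -0.061, "dz": 0, "wx": 0, "wy": 0, "wz": -0.182, "grip": 1},
  {"dx": -0.179, "dy": -0.061, "dz": 0, "wx": 0, "wy": 0, "wz": -0.182, "grip": 1},
])

```text
clock: 18.95
tool_pos: [0.5801, 0.0622, 0.1147]
tcp_rot: [0.991, 0.13, 0.004, 0.0]
force: [2.6, 5.2, 1.1]
grip_width: 0.0153
```

>>> drive_tool([
  {"dx": 0, "dy": 0, "dz": 0, "wx": 0, "wy": 0, "wz": 0, "grip": 1},
  {"dx": 0, "dy": 0, "dz": 0, "wx": 0, "wy": 0, "wz": 0, "grip": 1},
  {"dx": 0, "dy": 0, "dz": 0, "wx": 0, "wy": 0, "wz": 0, "grip": 1},
  {"dx": 0, "dy": 0, "dz": 0, "wx": 0, "wy": 0, "wz": 0, "grip": 1},
  {"dx": 0, "dy": 0, "dz": 0, "wx": 0, "wy": 0, "wz": 0, "grip": 1},
  {"dx": 0, "dy": 0, "dz": 0, "wx": 0, "wy": 0, "wz": 0, "grip": 1},
  {"dx": 0, "dy": 0, "dz": 0, "wx": 0, "wy": 0, "wz": 0, "grip": 1},
  {"dx": 0, "dy": 0, "dz": 0, "wx": 0, "wy": 0, "wz": 0, "grip": 1},
  {"dx": 0, "dy": 0, "dz": 0, "wx": 0, "wy": 0, "wz": 0, "grip": 1},
  {"dx": 0, "dy": 0, "dz": 0, "wx": 0, "wy": 0, "wz": 0, "grip": 1},
])

```text
clock: 19.78
tool_pos: [0.5801, 0.0623, 0.1147]
tcp_rot: [0.991, 0.13, 0.004, 0.0]
force: [2.0, 4.1, 0.6]
grip_width: 0.0154
```

```bash
python3 arc.py 0 1; python3 - <<'E'
from h import *
st=sense();im,d=camera("wrist");im2,d2=camera("top")
a=cv2.resize(im,(512,384));b=cv2.resize(im2[110:260,180:380],(512,384))
save("f.png",cv2.resize(np.hstack([a,b]),(800,300)))
for n,dd in(("wrist",d),("top",d2)):
    p=pts(n,dd,st);X,Y,Z=p[...,0],p[...,1],p[...,2];near=dd>0
    rad=np.hypot(X-.545,Y+.0325)
    t=near&(rad>.134)&(rad<.19)&(Z>.006)&(Z<.02)&(X<.5)
    if t.sum():
        q=p[t].mean(0);print(n,"tongue",t.sum(),q,np.degrees(np.arctan2(q[1]+.0325,q[0]-.545)))
    r=near&(np.hypot(X-.4557,Y-0)<.04)&(abs(Z-.105)<.006)
    if r.sum(): print(n,"rim",r.sum(),cv2.minEnclosingCircle(p[r][:,:2].astype(np.float32)))
    for lo in(.12,.15,.18,.2,.213):
        s=near&(np.hypot(X-.4557,Y)<.06)&(Z>lo)&(Z<lo+.02)
        if s.sum(): print(n,"pin",lo,s.sum(),p[s].mean(0).round(4))
E
```

```text
[0.5801 0.0623 0.1147] [ 0.45 -0.   -0.13  0.   -1.44  1.38] ('yaw y', np.float64(-75.01), 'z', array([ 0.0079,  0.001 , -1.    ])) [2.  4.1 0.6] w 0.01536638966203686 19.7833 handle ang 69.65 r 0.1011 cup ang 159.65
0.0 [0. 0. 0.] [0. 0. 0.]
wrist tongue 94 [0.4132001  0.03550403 0.01008588] 152.70788528652588
top tongue 248 [0.40247954 0.01618118 0.01055615] 161.1412048947656
top rim 64 ((0.45532211661338806, -0.0017929219175130129), 0.02394823729991913)
top pin 0.12 24 [0.4563 0.0043 0.1292]
top pin 0.15 24 [0.4586 0.0111 0.1603]
top pin 0.18 30 [0.4611 0.0179 0.1907]
top pin 0.2 71 [0.4659 0.0253 0.211 ]
top pin 0.213 34 [0.4673 0.0274 0.2156]
```

View pics/f.png

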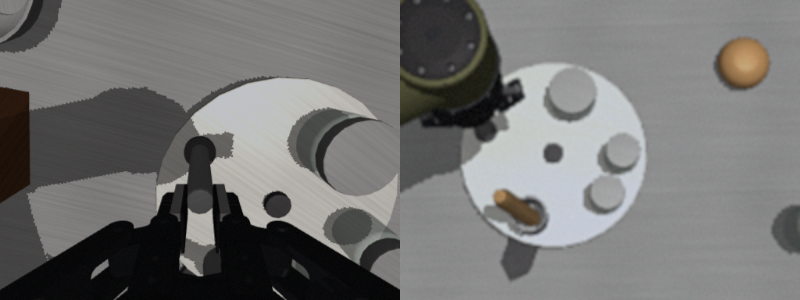

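The last picture shows the cup at (523,213) in line with the tongue at (517,258), the pin leaning on the rim (0.29 rad), and the gripper on the handle well clear of the pin. I'll hand it in.

```bash
python3 -c "
from h import *
st=sense();print(st['clock'],st['grip_width'],abs(st['dq']).max());print(job_done())"
```

```text
19.8833 0.015388181632185353 0.002356685215570349
the job is handed in; nothing more can be done
None
```

The pin is standing in the cup, and the cup is at the front with the gripper still holding the carousel's handle. I handed the job in at 19.9 s; no verdict is reported.

I took the pin out of the block, lowered it until the floor was felt (about 6 N at the expected height), and let it go upright. I then gripped the handle at 30 N and turned the carousel about 178° with it.

**Last checks:**
- **Cup position:** the cup is at about 160–161° as seen from the carousel's axis, and the tongue at 160–161°. That puts the cup about 2 mm from the front place.
- **Carousel:** the arm was still (joint speeds under 0.003 rad/s) and the fingers stayed closed on the post.
- **Pin:** during the turn it came to lean on the rim at about 0.29 rad, under the 0.4 limit. It stays about 10 cm from the gripper's centre line.
- **Bystanders:** the bread roll looks undisturbed in the last picture. I did not measure the canister, bowl or roll again at the end, but nothing came near them.

**Failed or disagreeing checks:** my first two moves were refused because rows lacked some of the required keys, so nothing moved. The final wrist-camera reading of the tongue (152.7°) disagreed. I discarded it, because the tongue was mostly hidden in that view and the wrist view before the turn and both top views gave about 160°.

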